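# Hold the gem tester's probe on a cut stone

### The arm

A 6-joint arm with a two-finger parallel gripper is mounted at the origin on the work surface. World frame = base frame: x ahead of the robot, y to its left, z up, the work surface at z = 0. Lengths are in m, angles in degrees, forces in N, time in s.
With the tool pointing down it reaches from about 0.425 to 0.925 m from the base axis. Payload 12.5 kg.
Tool frame: the origin (TCP) lies between the finger pads; the fingertips stand 17 mm ahead of it and the grasp point (between the pads) lies 2 mm behind it; z points along the fingers, y is the line along which they close (so a half turn about z gives the same grasp; the last joint's range is limited). The gripper opens to 85 mm and grips with 20 to 120 N. Pads are 22 mm wide; open, the fingers measure 114 mm over their backs; the gripper's body (76 mm by 85 mm) begins 54 mm behind the grasp point. The pads swing forward as they close: fully open they stand 13 mm farther back than shut.
Start: joints at [-73.316, 28.126, 89.318, -0, 62.55, -6.05], TCP at [0.242, -0.576, 0.248] pointing down, gripper open.
Joint ranges: [-177.58, 177.58], [-47.91, 125.51], [2.72, 160], [-65.01, 245.01], [3.68, 167.84], [-153.87, 153.87]. Speed limits (degrees/s): [127.2, 127.2, 159.86, 180, 180, 180].

### API

Orientations are given as [roll, pitch, yaw] about the fixed x, y, z axes, in that order (R = Rz(yaw) Ry(pitch) Rx(roll)).
In Python, from rig import robot, camera, order gives the robot as it stands.
- The arm moves only by the shell command python3 -m crank 'ROWS' [FORCE]. ROWS is JSON, a list of rows, each an object of numbers: "dx", "dy", "dz": the shift along the tool's x, y, z in cm; "wx", "wy", "wz": the turn, a rotation vector about the tool's x, y, z in degrees; "hand": the opening, from 0 (shut) to 1 (fully open). In form: [{"dx": .., "dy": .., "dz": .., "wx": .., "wy": .., "wz": .., "hand": ..}, ...]. A call has 1 to 8 rows; each row shifts and turns the commanded pose from where the row before left it, along the tool's axes as they then stand; what a row does not reach is not made up. A row lasts 1/8 s, in which the tool goes at most 62.5 mm and 10.7 degrees, less where a joint would pass 70% of its speed; a pose out of reach is approached as far as the arm can. A call with a gripper value outside its range is refused whole. The fingers move at their own pace and stop on an object; FORCE is the grip in N (left out, the last holds). Time passes only in rows, so rows that do not move let the fingers close. It gives the time, the measured TCP pose, the force, the opening and the grip force at its end, in the units of the state.
- robot.get_state(): the state, without advancing time (a new reading comes with each control period).
- camera(name): name is "scene" or "top"; returns a dict with "img" (400x640x3 uint8, red, green, blue), "range_z" (400x640 float32, m along the optical axis (not along the pixel's ray), 0 where there is no reading), "K" (3x3 intrinsics, pixels), "distortion" ([k1, k2, p1, p2, k3] as OpenCV has them; the pictures are not rectified), "extrinsics" (4x4, takes a point from world to camera coordinates). Camera axes: x right, y down, z forward; pixel columns grow to the right and rows downward; lengths in m; the calibration is good to about 2 mm. A picture is of the moment at which its call begins.
- order.job_done(): hands the job in; it is judged then, once.
The state is a dict: "time": time; "joint_pos": joint angles; "joint_vel": joint speeds; "effort": joint torques, N m; "eef_pos": TCP position; "eef_rot": TCP orientation; "ft_force": force on the tool from outside, world axes, zero at the start; "wrist_torque": the same for the moment, N m; "grip_width": opening from 0.0 (shut) to 1.0 (fully open); "grasp_force": force on a finger pad.
Only numpy, scipy, OpenCV 4.12 (cv2) and the standard library are available. Lean on these libraries where they do the work, as an engineer would, in place of code of your own. Each camera call takes 0.05 s, during which the arm holds its last target. There are 200 camera calls.

### The job

Take the pen-shaped gem tester out of its wooden block, put its thin stem through the guide ring of the leaning test stand, and rest its tip gently on the middle of the flat top of the stone, square to that top, pressing the stone's spring seat down about half of its travel without ramming it against the stop. Finish while still holding the tester there, steady, with the stem not leaning hard on the ring; do not let go. Leave the loupe, the jar and the small stone box where they are.

Things in the scene. Friction and masses are not known exactly. Their poses are not given: they have to be found in the camera images.
- probe_grip (a point): Loose pen-shaped gem tester, 90 g: round black handle 24 mm thick, 80 mm long, over a steel stem 8 mm thick, 65 mm long. Starts upright, stem in the block's hole, handle shoulder on the block's top. This point: middle of the handle, on its centre line, 40 mm above the shoulder, 105 mm from the tip; z runs from tip to handle (handle's end 40 mm above this point). Round: grasp at any yaw.
- probe_tip (a point): The very end of the tester's stem, a round copper tip of 4 mm radius, on its centre line; same axes as probe_grip (z from tip to handle).
- stand: Fixed test stand. Grey base plate 130 x 96 mm, 12 mm high; origin on the table, 62 mm below the stone's top, z up. Its probing axis leans 20 degrees from vertical towards +x of the stand, which points roughly away from the robot. On its -x side a dark post, 22 x 12 mm, 34 to 46 mm from that axis and parallel to it, carries the guide ring and ends 1 mm below the ring's upper face.
- guide_hole (a point): Centre of the hole of the stand's fixed steel guide ring: hole 16 mm across, ring 27 mm outside, 6 mm thick (3 mm either side of this point along z). z is the hole's axis, pointing up and out, 20 degrees from vertical; -x points to the post. Put the stem through from above.
- stone_top (a point): Middle of the flat octagonal top (16 mm across) of the amber cut stone, 26 mm wide, clasped in a sprung round steel seat on the stand, straight below the guide hole: 37 mm down the hole's axis when the seat is up. z is square to the flat top, along the hole's axis, up and out. The point moves with the seat.
- holder: Fixed wooden block, 70 x 70 mm and 70 mm high, with one upright 13 mm hole through its middle in which the tester's stem stands. Origin at the middle of its underside, on the table. It and the test stand may swap sides.
- seat (a joint): How far the stone and its seat are pushed down along -z of stone_top, in m: 0 up (start) to 0.012 at the stop. A spring returns it: it starts to move at about 1.3 N, takes about 3 N at half travel and 5 N at the stop.
- loupe: Bystander: loose folding loupe lying on the table, black disc 28 mm in diameter and 16 mm high with a steel arm that reaches 45 mm from its middle. Origin under the disc.
- jar: Bystander: loose small jar, 40 mm in diameter, 50 mm high, white cap. Origin at the middle of its underside.
- stonebox: Bystander: loose white stone box 50 x 50 x 22 mm with a purple stone on it (33 mm high in all). Origin at the middle of its underside.
Mind the look-alikes: they are no part of the job. There is more than one size of the stand; the job needs the smallest.

How it is judged (in metres and radians):
On the way, in this order (a step that is already met when the one before it is completed fails the run):
1. the tester is lifted clear of the block (height (world z) of probe_tip above 0.075 m and contact force between probe and holder below 0.05 N and contact force between the fingers and probe above 1 N), for 0.1 s.
2. the tip has entered the guide ring's hole, along its axis (z of probe_tip in the frame of guide_hole between -0.036 and -0.003 m and x of probe_tip in the frame of guide_hole between -0.008 and 0.008 m and y of probe_tip in the frame of guide_hole between -0.008 and 0.008 m and angle between the z axis of probe_tip and the z axis of stone_top, either way round below 0.13 rad), for 0.1 s.
3. the tip presses lightly on the stone, square to its top (distance between probe_tip and stone_top below 0.0065 m and angle between the z axis of probe_tip and the z axis of stone_top, either way round below 0.13 rad and value of joint seat between 0.002 and 0.0105 m and contact force between probe and seat between 0.8 and 8 N), for 0.5 s.
At the end, for the whole second after the job is handed in: Gripper holds the tester at rest, stem through the ring (under 5 N on it), tip within 6.5 mm of the middle of the stone's top, within 0.13 rad of square, pressing 0.8 to 8 N, seat down 2 to 10.5 mm; loupe, jar and stone box within 20 mm of their starts (all of step 3 and velocity of joint seat between -0.004 and 0.004 m/s and linear speed of probe below 0.01 m/s and contact force between the fingers and probe above 2 N and contact force between probe and guide below 5 N and contact force between probe and holder below 0.05 N and distance of each of loupe, jar, stonebox from where it was at the start of the episode below 0.02 m); the arm keeps its last pose, push and grip.
It fails at once if the tester is rammed against the stone (more than 15 N) (contact force between probe and seat above 15 N).
It fails at once if the fingers or the arm push the stone or its seat (contact force between any of the fingers, the arm and seat above 0.5 N).
It fails at once if a bystander is disturbed (distance of any of loupe, jar, stonebox from where it was at the start of the episode above 0.02 m).
It also fails if it takes over 45 s, if anything falls off the work surface, if the arm or the gripper's body presses on something with over 40 N, if the wrist force passes 120 N, or if a joint passes its speed limit or range.

## Working session

There is one attempt and no reset: what is moved stays moved. The work goes in short steps, Python scripts to look and compute and a shell command to move; the robot and the scene stay as the last step left them, time stands still between calls to the robot, and variables do not carry over. Pictures are saved under pics/ and viewed, at most 10 in all, crops included, and the job is handed in when it is done.

```bash
ls; mkdir -p pics; cat > h.py <<'E'
import numpy as np, cv2
from scipy.spatial.transform import Rotation as R
from rig import robot, camera, order
def cloud(c):
    h,w=c["range_z"].shape
    u,v=np.meshgrid(np.arange(w),np.arange(h))
    p=np.stack([u,v],-1).reshape(-1,1,2).astype(np.float64)
    n=cv2.undistortPoints(p,c["K"],np.array(c["distortion"],float)).reshape(h,w,2)
    z=c["range_z"].astype(float)
    P=np.concatenate([n*z[...,None],z[...,None]],-1)
    E=np.array(c["extrinsics"]); W=(P-E[:3,3])@E[:3,:3]
    W[z==0]=np.nan
    return W
def ray(c,px,z):
    n=cv2.undistortPoints(np.array(px,float).reshape(1,1,2),c["K"],np.array(c["distortion"],float)).reshape(2)
    E=np.array(c["extrinsics"]); o=-E[:3,:3].T@E[:3,3]; d=E[:3,:3].T@np.array([*n,1]); 
    return o+d*(z-o[2])/d[2]
def shift(p,state=None):
    s=state or robot.get_state()
    return R.from_euler('xyz',s["eef_rot"],degrees=True).inv().apply(np.array(p)-s["eef_pos"])*100
E
python3 - <<'E'
from h import *
import pickle
s=robot.get_state(); print(s)
for n in("scene","top"):
    c=camera(n); pickle.dump({k:c[k] for k in c},open(n+".pkl","wb")); cv2.imwrite(f"pics/{n}.png",c["img"][...,::-1])
    E=np.array(c["extrinsics"]); print(n,-E[:3,:3].T@E[:3,3],E[2,:3],(c["range_z"]>0).mean())
E
```

```text
pics
{'time': 0.0, 'joint_pos': array([-7.33168290e+01,  2.81664797e+01,  8.93496034e+01,  1.36796634e-03,
        6.25504285e+01, -6.04920483e+00]), 'joint_vel': array([-0.12555073, -0.01028008,  0.11552524, -0.09670297, -0.12377516,
        0.09170885]), 'effort': array([ 2.41011563e-03, -6.18445373e+01, -2.61587191e+01,  1.34830259e-05,
        4.09757544e-03,  1.47629748e-05]), 'eef_pos': array([ 0.24149599, -0.5762369 ,  0.24770558]), 'eef_rot': array([-1.79933987e+02, -8.21562614e-03,  2.27317398e+01]), 'ft_force': array([-0.02885803, -0.88145157, -0.52843559]), 'wrist_torque': array([ 0.06461996, -0.02988741,  0.03886768]), 'grasp_force': 0.0, 'grip_width': 0.9993302737600709}
scene [ 0.95548389 -0.47754438  0.90731427] [-0.45411488  0.39194394 -0.80009976] 0.99596484375
top [ 0.40575287 -0.09188067  1.11221247] [ 0.09557207 -0.00334952 -0.99541688] 0.99596484375
```

View pics/scene.png

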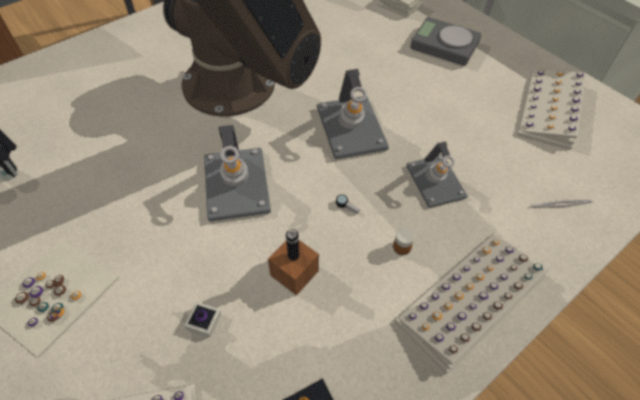

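View pics/top.png

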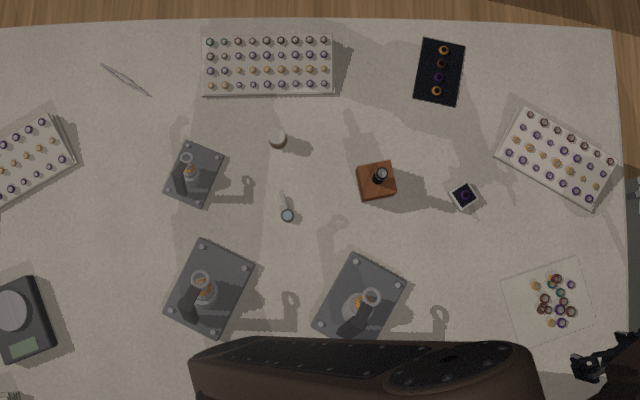

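Candidates for the stand: scene (235,180), (352,120) and (437,178), which are top (358,298), (208,288) and (193,173). The last looks smallest; the two bigger ones are decoys. The tester is at scene (292,245), top (381,175). I'll check the sizes and take one close crop.

```bash
cat > m.py <<'E'
from h import *
import pickle
C={n:pickle.load(open(n+".pkl","rb")) for n in("scene","top")}
for n in C:
    c=C[n]; W=cloud(c); print(n,"table z",np.nanmedian(W[...,2][100:250,250:350]), "f",c["K"][0,0])
    z=W[...,2]; 
    g=c["img"].astype(int); sat=g.max(-1)-g.min(-1)
    m=((abs(z-0.012)<0.006)&(g.max(-1)<115)&(sat<30)).astype(np.uint8)
    m=cv2.morphologyEx(m,cv2.MORPH_OPEN,np.ones((3,3)))
    k,l,st,ce=cv2.connectedComponentsWithStats(m)
    for i in range(1,k):
        if st[i,4]>250:
            P=W[l==i][:,:2].astype(np.float32); r=cv2.minAreaRect(P*1000); print(ce[i].round(),st[i,4],np.round(r[0],1),np.round(r[1],1),round(r[2],1))
    for nm,lo,hi,(x0,x1,y0,y1) in [("block",.06,.076,(0,0,0,0)),("handle",.135,.165,(0,0,0,0))]:
        b={"scene":(255,330,220,300),"top":(345,410,150,210)}[n]
        mm=np.zeros_like(z,bool); mm[b[2]:b[3],b[0]:b[1]]=1; mm&=(z>lo)&(z<hi)
        P=W[mm]; r=cv2.minAreaRect((P[:,:2]*1000).astype(np.float32)); print(nm,mm.sum(),np.median(P[:,2]),np.round(r[0],1),np.round(r[1],1),r[2])
    b={"scene":(400,475,130,210),"top":(155,235,130,215)}[n]
    mm=np.zeros_like(z,bool); mm[b[2]:b[3],b[0]:b[1]]=1; 
    for lo,hi in((.05,.07),(.085,.093),(.093,.1),(.1,.11)):
        P=W[mm&(z>lo)&(z<hi)]; print(lo,len(P),P.mean(0).round(4) if len(P) else 0)
a=cv2.resize(C["scene"]["img"][130:210,400:475],None,fx=5,fy=5,interpolation=cv2.INTER_CUBIC)
b=cv2.resize(C["top"]["img"][135:215,155:235],None,fx=5,fy=5,interpolation=cv2.INTER_CUBIC)
cv2.imwrite("pics/crop1.png",np.hstack([a,b])[...,::-1])
E
python3 m.py
```

```text
scene table z 0.0009619551662681679 f 500.2135764553074
[222.  98.] 1299 [ 33.1 -47.9] [244.8 135.2] 36.1
[435. 185.] 1304 [580.8 182.5] [ 92.8 129. ] 67.2
block 1036 0.07005785260645182 [ 561.5 -209.9] [71.8 72. ] 11.55279541015625
handle 162 0.14366988108406054 [ 562.1 -210. ] [22.9 24.3] 23.690704345703125
0.05 163 [0.5733 0.1839 0.0574]
0.085 17 [0.5667 0.1831 0.0895]
0.093 64 [0.5937 0.1775 0.0969]
0.1 106 [0.5801 0.1829 0.1053]
top table z -5.159701347195381e-06 f 513.6931238586444
[198. 174.] 1584 [579.3 185. ] [ 96.8 130. ] 67.9
block 972 0.07010527242983958 [ 561.4 -210.3] [70.7 71.7] 11.581183433532715
handle 124 0.14339502028204015 [ 559.5 -209.6] [22.5 20.6] 86.55168151855469
0.05 179 [0.5657 0.1854 0.0572]
0.085 22 [0.5529 0.1931 0.0897]
0.093 74 [0.5887 0.18   0.0969]
0.1 139 [0.5772 0.1845 0.1051]
```

View pics/crop1.png

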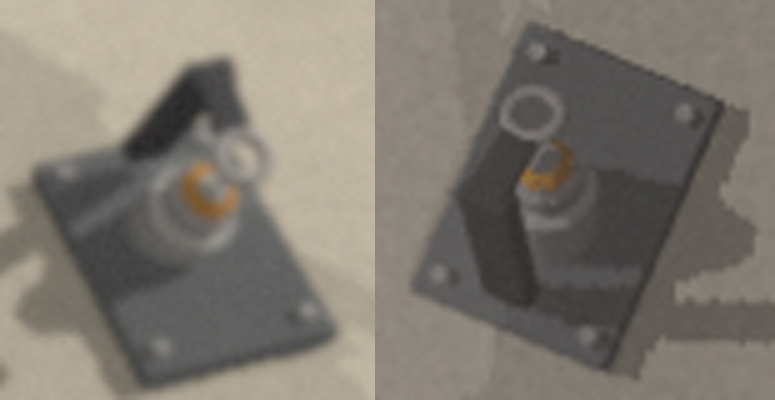

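The crop shows the 96 x 130 mm plate, so the choice is confirmed. The ring is at scene (448.6,161.2) and top (186.2,157.2). The stone top is at scene (442.4,167) and top (190,167). The post is on the robot's side. Next I cast the rays.

```bash
cat > m2.py <<'E'
from h import *
import pickle
C={n:pickle.load(open(n+".pkl","rb")) for n in("scene","top")}
s,t=C["scene"],C["top"]
for z in(.0968,.0997): print("ring",z,ray(s,(448.6,161.2),z),ray(t,(186.2,157.2),z))
print("stone",ray(s,(442.4,167.2),.062),ray(t,(190,167),.062))
for yaw in(-22.4,):
    d=np.array([np.cos(np.radians(yaw)),np.sin(np.radians(yaw))])
    print("from ring to stone",-d*.0127)
for n,c,b in(("s",s,(425,470,145,200)),("t",t,(170,215,145,195))):
    W=cloud(c);g=c["img"].astype(int); m=np.zeros(g.shape[:2],bool); m[b[2]:b[3],b[0]:b[1]]=1
    m&=(g[...,0]-g[...,2]>45); print("amber",m.sum(),np.nanmean(W[m],0))
    P=W[b[2]:b[3],b[0]:b[1]].reshape(-1,3); G=g[b[2]:b[3],b[0]:b[1]].reshape(-1,3)
    q=(P[:,2]>.088)&(P[:,2]<.108)&(G.min(-1)>85); print("ringpts",q.sum(),np.nanmean(P[q],0),P[q].min(0),P[q].max(0))
for k in("table",):print(R.from_euler('xyz',[180,0,22.7],degrees=True).as_matrix().round(2))
E
python3 m2.py
```

```text
ring 0.0968 [0.59935532 0.17911351 0.0968    ] [0.59888633 0.17785515 0.0968    ]
ring 0.0997 [0.60062954 0.17676401 0.0997    ] [0.59833474 0.17708479 0.0997    ]
stone [0.58723192 0.18357104 0.062     ] [0.58470294 0.17824738 0.062     ]
from ring to stone [-0.01174173  0.00483959]
amber 50 [0.58563836 0.18092606 0.05872205]
ringpts 106 [0.59389331 0.17852314 0.0993106 ] [0.5470495  0.16498232 0.08981984] [0.6104506  0.19362564 0.10748346]
amber 23 [0.57762635 0.18267373 0.06144251]
ringpts 75 [0.59878993 0.17719369 0.09944529] [0.58623954 0.16472704 0.09153541] [0.61026144 0.18944668 0.10655527]
[[ 0.92  0.39  0.  ]
 [ 0.39 -0.92 -0.  ]
 [ 0.    0.   -1.  ]]
```

```bash
python3 -m crank '[{"wz":-9},{"wz":-9},{"wz":-9},{"wz":-9},{"wz":-8.9},{}]' 40; python3 -c "
from h import *
print(shift([.5615,-.2099,.248]))"
```

```text
[ 4.36696350e+01 -2.14238313e+01  4.08606591e-03]invalid input at $[0]: expected keys dx, dy, dz, wx, wy, wz, hand
```

```bash
python3 -m crank '[{"dx":0,"dy":0,"dz":0,"wx":0,"wy":0,"wz":-9,"hand":1},{"dx":0,"dy":0,"dz":0,"wx":0,"wy":0,"wz":-9,"hand":1},{"dx":0,"dy":0,"dz":0,"wx":0,"wy":0,"wz":-9,"hand":1},{"dx":0,"dy":0,"dz":0,"wx":0,"wy":0,"wz":-9,"hand":1},{"dx":0,"dy":0,"dz":0,"wx":0,"wy":0,"wz":-9,"hand":1},{"dx":0,"dy":0,"dz":0,"wx":0,"wy":0,"wz":0,"hand":1}]' 40; python3 -c "
from h import *
print(shift([.5615,-.2099,.248]))"
```

```text
time: 0.85
eef_pos: [0.2415, -0.5763, 0.248]
eef_rot: [-180.0, -0.0, 67.7]
ft_force: [1.0, -0.7, 0.5]
grip_width: 0.998
grasp_force: 0.0
[4.60524917e+01 1.56793395e+01 1.64599350e-02]
```

```bash
python3 -m crank '[{"dx":4.5,"dy":1.5,"dz":0,"wx":0,"wy":0,"wz":0,"hand":1},{"dx":4.5,"dy":1.5,"dz":0,"wx":0,"wy":0,"wz":0,"hand":1},{"dx":4.5,"dy":1.5,"dz":0,"wx":0,"wy":0,"wz":0,"hand":1},{"dx":4.5,"dy":1.5,"dz":0,"wx":0,"wy":0,"wz":0,"hand":1},{"dx":4.5,"dy":1.5,"dz":0,"wx":0,"wy":0,"wz":0,"hand":1},{"dx":4.5,"dy":1.5,"dz":0,"wx":0,"wy":0,"wz":0,"hand":1},{"dx":4.5,"dy":1.5,"dz":0,"wx":0,"wy":0,"wz":0,"hand":1},{"dx":4.5,"dy":1.5,"dz":0,"wx":0,"wy":0,"wz":0,"hand":1}]'; python3 -m crank '[{"dx":4.5,"dy":1.5,"dz":0,"wx":0,"wy":0,"wz":0,"hand":1},{"dx":4.5,"dy":1.5,"dz":0,"wx":0,"wy":0,"wz":0,"hand":1},{"dx":0,"dy":0,"dz":0,"wx":0,"wy":0,"wz":0,"hand":1},{"dx":0,"dy":0,"dz":0,"wx":0,"wy":0,"wz":0,"hand":1}]';python3 -c "
from h import *
print(shift([.5615,-.2099,.108]))"
```

```text
time: 1.85
eef_pos: [0.4899, -0.2875, 0.2483]
eef_rot: [180.0, 0.0, 67.5]
ft_force: [0.4, -0.3, -0.5]
grip_width: 1.001
grasp_force: 0.0
time: 2.35
eef_pos: [0.5506, -0.2169, 0.2481]
eef_rot: [-180.0, 0.0, 67.6]
ft_force: [-0.0, 0.1, -0.2]
grip_width: 0.999
grasp_force: 0.0
[ 1.0697381   0.74824657 14.00859534]
```

```bash
python3 -m crank '[{"dx":1.07,"dy":0.75,"dz":0,"wx":0,"wy":0,"wz":0,"hand":1},{"dx":0,"dy":0,"dz":4,"wx":0,"wy":0,"wz":0,"hand":1},{"dx":0,"dy":0,"dz":4,"wx":0,"wy":0,"wz":0,"hand":1},{"dx":0,"dy":0,"dz":4,"wx":0,"wy":0,"wz":0,"hand":1},{"dx":0,"dy":0,"dz":2,"wx":0,"wy":0,"wz":0,"hand":1},{"dx":0,"dy":0,"dz":0,"wx":0,"wy":0,"wz":0,"hand":1},{"dx":0,"dy":0,"dz":0,"wx":0,"wy":0,"wz":0,"hand":1}]' && python3 -m crank '[{"dx":0,"dy":0,"dz":0,"wx":0,"wy":0,"wz":0,"hand":0},{"dx":0,"dy":0,"dz":0,"wx":0,"wy":0,"wz":0,"hand":0},{"dx":0,"dy":0,"dz":0,"wx":0,"wy":0,"wz":0,"hand":0},{"dx":0,"dy":0,"dz":0,"wx":0,"wy":0,"wz":0,"hand":0},{"dx":0,"dy":0,"dz":0,"wx":0,"wy":0,"wz":0,"hand":0},{"dx":0,"dy":0,"dz":0,"wx":0,"wy":0,"wz":0,"hand":0},{"dx":0,"dy":0,"dz":0,"wx":0,"wy":0,"wz":0,"hand":0},{"dx":0,"dy":0,"dz":0,"wx":0,"wy":0,"wz":0,"hand":0}]' 60
```

```text
time: 3.22
eef_pos: [0.5623, -0.2103, 0.1092]
eef_rot: [179.9, 0.0, 67.7]
ft_force: [1.2, 0.0, -0.7]
grip_width: 0.996
grasp_force: 0.0
time: 4.22
eef_pos: [0.562, -0.2098, 0.1087]
eef_rot: [180.0, 0.0, 67.7]
ft_force: [-1.0, 0.1, 5.3]
grip_width: 0.268
grasp_force: 58.6
```

```bash
python3 -m crank '[{"dx":0,"dy":0,"dz":-1,"wx":0,"wy":0,"wz":0,"hand":0},{"dx":0,"dy":0,"dz":-2,"wx":0,"wy":0,"wz":0,"hand":0},{"dx":0,"dy":0,"dz":-3,"wx":0,"wy":0,"wz":0,"hand":0},{"dx":0,"dy":0,"dz":-3,"wx":0,"wy":0,"wz":0,"hand":0},{"dx":0,"dy":0,"dz":-3,"wx":0,"wy":0,"wz":0,"hand":0},{"dx":0,"dy":0,"dz":-2,"wx":0,"wy":0,"wz":0,"hand":0},{"dx":0,"dy":0,"dz":0,"wx":0,"wy":0,"wz":0,"hand":0},{"dx":0,"dy":0,"dz":0,"wx":0,"wy":0,"wz":0,"hand":0}]'; cat > t.py <<'E'
from h import *
# stand axis/targets; TCP for tip at depth k along the axis from guide hole (k>0 above)
yaw=np.radians(-22.4);a=np.array([np.sin(np.radians(20))*np.cos(yaw),np.sin(np.radians(20))*np.sin(yaw),np.cos(np.radians(20))])
G=np.array([.5992,.1783,.0968]); L=.1035
s=robot.get_state();Rc=R.from_euler('xyz',s["eef_rot"],degrees=True)
print("tool z vs -a in tool axes",Rc.inv().apply(-a), "rotvec needed deg",np.degrees(np.cross([0,0,1],Rc.inv().apply(-a))))
for k in(.1,.03,.0,-.02,-.037,-.043): print(k,G+a*(L+k),"shift cm",shift(G+a*(L+k)).round(2))
E
python3 t.py; python3 - <<'E'
from h import *
c=camera("scene"); s=robot.get_state();E=np.array(c["extrinsics"])
uv,_=cv2.projectPoints((np.array(s["eef_pos"])-[0,0,.1]).reshape(1,3),cv2.Rodrigues(E[:3,:3])[0],E[:3,3],c["K"],np.array(c["distortion"],float));u,v=uv.ravel().astype(int);print(u,v)
cv2.imwrite("pics/lift.png",cv2.resize(c["img"][v-90:v+40,u-60:u+60],None,fx=4,fy=4)[...,::-1])
E
```

```text
time: 5.22
eef_pos: [0.5615, -0.2096, 0.2475]
eef_rot: [-179.9, -0.0, 67.7]
ft_force: [-0.3, 0.1, -1.4]
grip_width: 0.265
grasp_force: 58.7
tool z vs -a in tool axes [ 7.94910038e-04 -3.40982300e-01  9.40069380e-01] rotvec needed deg [19.53684667  0.04554499 -0.        ]
0.1 [0.66354942 0.15177708 0.28802745] shift cm [37.31 -4.26 -4.05]
0.03 [0.64141448 0.16090045 0.22224896] shift cm [37.32 -6.64  2.53]
0.0 [0.63192808 0.16481046 0.19405819] shift cm [37.32 -7.67  5.35]
-0.02 [0.62560382 0.16741713 0.17526433] shift cm [37.32 -8.35  7.23]
-0.037 [0.62022819 0.16963281 0.15928956] shift cm [37.32 -8.93  8.83]
-0.043 [0.61833091 0.17041481 0.1536514 ] shift cm [37.32 -9.13  9.4 ]
291 234
```

View pics/lift.png

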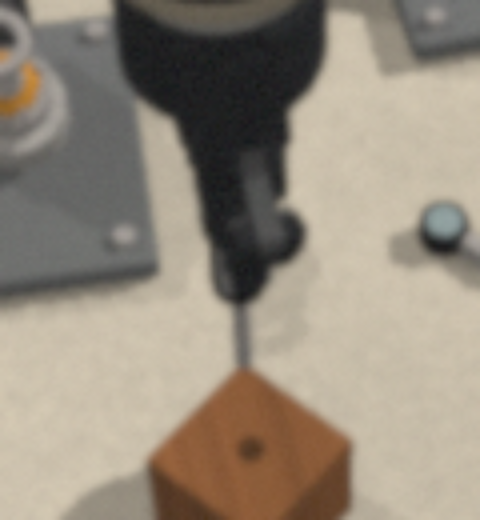

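The picture shows the tester clear of the block and hanging straight, with its tip at about scene (292,235) where (291,234) was predicted. Next I carry it over to the stand.

```bash
python3 -m crank '[{"dx":3,"dy":-0.5,"dz":-0.5,"wx":0,"wy":0,"wz":0,"hand":0},{"dx":5,"dy":-0.5,"dz":-0.5,"wx":0,"wy":0,"wz":0,"hand":0},{"dx":5,"dy":-0.5,"dz":-0.5,"wx":0,"wy":0,"wz":0,"hand":0},{"dx":5,"dy":-0.5,"dz":-0.5,"wx":0,"wy":0,"wz":0,"hand":0},{"dx":5,"dy":-0.5,"dz":-0.5,"wx":0,"wy":0,"wz":0,"hand":0},{"dx":5,"dy":-0.5,"dz":-0.5,"wx":0,"wy":0,"wz":0,"hand":0},{"dx":5,"dy":-0.5,"dz":-0.5,"wx":0,"wy":0,"wz":0,"hand":0},{"dx":4,"dy":-0.5,"dz":-0.5,"wx":0,"wy":0,"wz":0,"hand":0}]';python3 -m crank '[{"dx":0,"dy":0,"dz":0,"wx":4,"wy":0,"wz":0,"hand":0},{"dx":0,"dy":0,"dz":0,"wx":5,"wy":0,"wz":0,"hand":0},{"dx":0,"dy":0,"dz":0,"wx":6,"wy":0,"wz":0,"hand":0},{"dx":0,"dy":0,"dz":0,"wx":5,"wy":0,"wz":0,"hand":0},{"dx":0,"dy":0,"dz":0,"wx":0,"wy":0,"wz":0,"hand":0},{"dx":0,"dy":0,"dz":0,"wx":0,"wy":0,"wz":0,"hand":0}]'; python3 t.py
```

```text
time: 6.28
eef_pos: [0.6652, 0.1498, 0.287]
eef_rot: [-179.9, 0.1, 67.8]
ft_force: [-0.6, 0.4, -1.1]
grip_width: 0.264
grasp_force: 58.7
time: 7.02
eef_pos: [0.6649, 0.1479, 0.2876]
eef_rot: [-160.1, 0.0, 67.7]
ft_force: [-0.1, 0.0, -0.8]
grip_width: 0.262
grasp_force: 58.9
tool z vs -a in tool axes [ 0.00132725 -0.00103575  0.99999858] rotvec needed deg [ 0.05934403  0.0760461  -0.        ]
0.1 [0.66354942 0.15177708 0.28802745] shift cm [ 0.31 -0.27  0.06]
0.03 [0.64141448 0.16090045 0.22224896] shift cm [ 0.32 -0.28  7.06]
0.0 [0.63192808 0.16481046 0.19405819] shift cm [ 0.32 -0.28 10.06]
-0.02 [0.62560382 0.16741713 0.17526433] shift cm [ 0.32 -0.29 12.06]
-0.037 [0.62022819 0.16963281 0.15928956] shift cm [ 0.32 -0.29 13.76]
-0.043 [0.61833091 0.17041481 0.1536514 ] shift cm [ 0.33 -0.29 14.36]
```

Correct the lateral offset and come down to 12 mm above the ring's centre, then look.

```bash
python3 -m crank '[{"dx":0.32,"dy":-0.28,"dz":0,"wx":0,"wy":0,"wz":0,"hand":0},{"dx":0,"dy":0,"dz":3,"wx":0,"wy":0,"wz":0,"hand":0},{"dx":0,"dy":0,"dz":3,"wx":0,"wy":0,"wz":0,"hand":0},{"dx":0,"dy":0,"dz":2.0,"wx":0,"wy":0,"wz":0,"hand":0},{"dx":0,"dy":0,"dz":0.8,"wx":0,"wy":0,"wz":0,"hand":0},{"dx":0,"dy":0,"dz":0,"wx":0,"wy":0,"wz":0,"hand":0},{"dx":0,"dy":0,"dz":0,"wx":0,"wy":0,"wz":0,"hand":0}]'; python3 t.py|sed -n '1p;4p'; cat > look.py <<'E'
import sys
from h import *
o=[]
for n in("scene","top"):
    c=camera(n);E=np.array(c["extrinsics"])
    uv,_=cv2.projectPoints(np.array([[.5992,.1783,.0968]]),cv2.Rodrigues(E[:3,:3])[0],E[:3,3],c["K"],np.array(c["distortion"],float));u,v=uv.ravel().astype(int);print(n,u,v,"crop origin",u-25,v-30)
    o.append(cv2.resize(c["img"][v-30:v+25,u-25:u+25],None,fx=8,fy=8,interpolation=cv2.INTER_CUBIC))
cv2.imwrite(sys.argv[1],np.clip(np.hstack(o)[...,::-1]*1.4,0,255).astype(np.uint8))
E
python3 look.py pics/above.png
```

```text
time: 7.9
eef_pos: [0.6364, 0.1632, 0.2075]
eef_rot: [-160.1, -0.0, 67.7]
ft_force: [0.0, 0.3, -1.4]
grip_width: 0.261
grasp_force: 58.8
tool z vs -a in tool axes [ 1.62313738e-04 -1.64092087e-03  9.99998641e-01] rotvec needed deg [ 0.09401784  0.00929989 -0.        ]
0.0 [0.63192808 0.16481046 0.19405819] shift cm [-0.02  0.01  1.43]
scene 448 161 crop origin 423 131
top 185 157 crop origin 160 127
```

View pics/above.png

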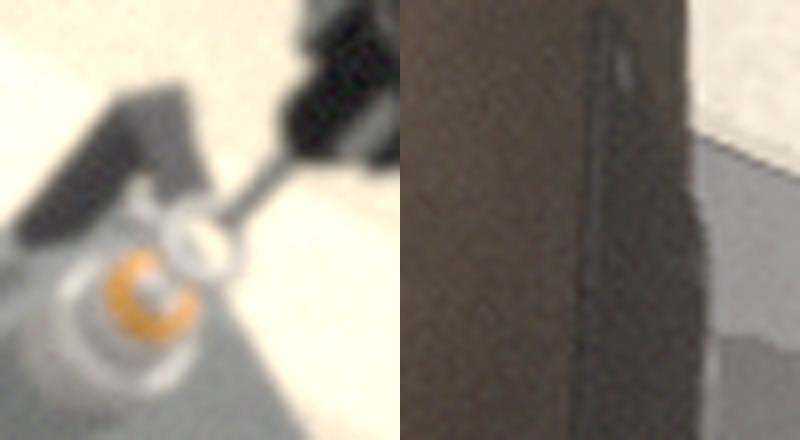

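In the scene crop the stem's line runs from (290,160) to its end at (228,225). Extended, it passes through the ring's centre at (205,247). The top view is hidden by the arm. I'm inserting slowly.

```bash
python3 -m crank '[{"dx":0,"dy":0,"dz":0.6,"wx":0,"wy":0,"wz":0,"hand":0},{"dx":0,"dy":0,"dz":0.4,"wx":0,"wy":0,"wz":0,"hand":0},{"dx":0,"dy":0,"dz":0.3,"wx":0,"wy":0,"wz":0,"hand":0},{"dx":0,"dy":0,"dz":0.3,"wx":0,"wy":0,"wz":0,"hand":0},{"dx":0,"dy":0,"dz":0,"wx":0,"wy":0,"wz":0,"hand":0}]'; python3 -m crank '[{"dx":0,"dy":0,"dz":0.4,"wx":0,"wy":0,"wz":0,"hand":0},{"dx":0,"dy":0,"dz":0.4,"wx":0,"wy":0,"wz":0,"hand":0},{"dx":0,"dy":0,"dz":0.4,"wx":0,"wy":0,"wz":0,"hand":0},{"dx":0,"dy":0,"dz":0,"wx":0,"wy":0,"wz":0,"hand":0},{"dx":0,"dy":0,"dz":0,"wx":0,"wy":0,"wz":0,"hand":0},{"dx":0,"dy":0,"dz":0,"wx":0,"wy":0,"wz":0,"hand":0}]'; python3 t.py; python3 look.py pics/in.png
```

```text
time: 8.62
eef_pos: [0.6308, 0.1653, 0.1913]
eef_rot: [-160.0, 0.0, 67.7]
ft_force: [0.2, -0.3, -0.4]
grip_width: 0.267
grasp_force: 58.8
time: 9.38
eef_pos: [0.6272, 0.1668, 0.1803]
eef_rot: [-160.0, -0.0, 67.7]
ft_force: [0.2, 0.1, -0.5]
grip_width: 0.268
grasp_force: 58.8
tool z vs -a in tool axes [ 7.57703847e-04 -2.41210971e-04  9.99999684e-01] rotvec needed deg [ 0.01382037  0.04341323 -0.        ]
0.1 [0.66354942 0.15177708 0.28802745] shift cm [-1.000e-02  1.000e-02 -1.147e+01]
0.03 [0.64141448 0.16090045 0.22224896] shift cm [-0.    0.01 -4.47]
0.0 [0.63192808 0.16481046 0.19405819] shift cm [-0.    0.01 -1.47]
-0.02 [0.62560382 0.16741713 0.17526433] shift cm [0.   0.01 0.53]
-0.037 [0.62022819 0.16963281 0.15928956] shift cm [0.   0.01 2.23]
-0.043 [0.61833091 0.17041481 0.1536514 ] shift cm [0.   0.01 2.83]
scene 448 161 crop origin 423 131
top 185 157 crop origin 160 127
```

View pics/in.png

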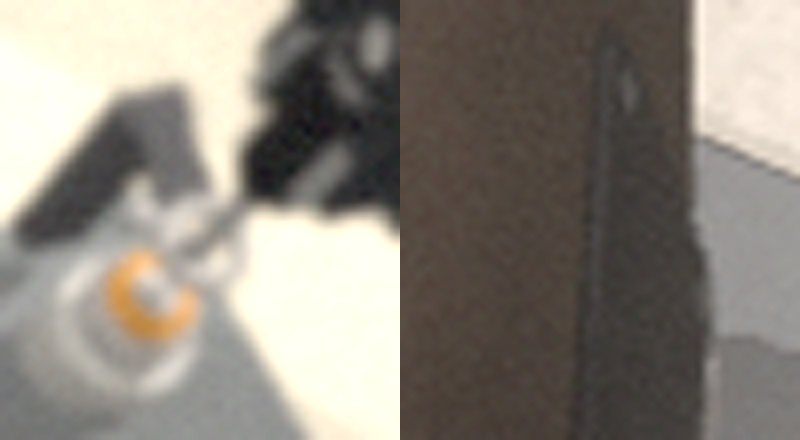

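The stem shows through the ring at (205,240) and heads for the stone's middle at (153,290), with no side force. I'm going down to just above the stone, then pressing gradually.

```bash
python3 -m crank '[{"dx":0,"dy":0,"dz":0.4,"wx":0,"wy":0,"wz":0,"hand":0},{"dx":0,"dy":0,"dz":0.4,"wx":0,"wy":0,"wz":0,"hand":0},{"dx":0,"dy":0,"dz":0.4,"wx":0,"wy":0,"wz":0,"hand":0},{"dx":0,"dy":0,"dz":0.3,"wx":0,"wy":0,"wz":0,"hand":0},{"dx":0,"dy":0,"dz":0.2,"wx":0,"wy":0,"wz":0,"hand":0},{"dx":0,"dy":0,"dz":0,"wx":0,"wy":0,"wz":0,"hand":0},{"dx":0,"dy":0,"dz":0,"wx":0,"wy":0,"wz":0,"hand":0}]'
cat > f.py <<'E'
from h import *
F=[]
for i in range(8):
    camera("scene"); s=robot.get_state(); F.append(R.from_euler('xyz',s["eef_rot"],degrees=True).inv().apply(s["ft_force"]))
print("tool force",np.mean(F,0).round(2),np.std(F,0).round(2),s["time"])
E
python3 f.py; for i in 1 ; do python3 -m crank '[{"dx":0,"dy":0,"dz":0.2,"wx":0,"wy":0,"wz":0,"hand":0},{"dx":0,"dy":0,"dz":0,"wx":0,"wy":0,"wz":0,"hand":0},{"dx":0,"dy":0,"dz":0,"wx":0,"wy":0,"wz":0,"hand":0}]'; done; python3 f.py;  python3 t.py|tail -2
```

```text
time: 10.35
eef_pos: [0.6218, 0.169, 0.1644]
eef_rot: [-160.0, -0.0, 67.7]
ft_force: [0.3, -0.6, -1.9]
grip_width: 0.264
grasp_force: 58.8
tool force [-0.03  0.27  1.06] [0.5  0.51 0.51] 10.75
time: 11.12
eef_pos: [0.6211, 0.1693, 0.1623]
eef_rot: [-160.0, 0.0, 67.7]
ft_force: [0.1, -0.7, -0.6]
grip_width: 0.262
grasp_force: 58.8
tool force [-0.24  0.58  1.21] [0.57 0.4  0.33] 11.525
-0.037 [0.62022819 0.16963281 0.15928956] shift cm [0.   0.01 0.32]
-0.043 [0.61833091 0.17041481 0.1536514 ] shift cm [0.01 0.01 0.92]
```

```bash
python3 -m crank '[{"dx":0,"dy":0,"dz":0.1,"wx":0,"wy":0,"wz":0,"hand":0},{"dx":0,"dy":0,"dz":0.1,"wx":0,"wy":0,"wz":0,"hand":0},{"dx":0,"dy":0,"dz":0.1,"wx":0,"wy":0,"wz":0,"hand":0},{"dx":0,"dy":0,"dz":0,"wx":0,"wy":0,"wz":0,"hand":0}]'; python3 f.py; python3 -m crank '[{"dx":0,"dy":0,"dz":0.1,"wx":0,"wy":0,"wz":0,"hand":0},{"dx":0,"dy":0,"dz":0.1,"wx":0,"wy":0,"wz":0,"hand":0},{"dx":0,"dy":0,"dz":0.1,"wx":0,"wy":0,"wz":0,"hand":0},{"dx":0,"dy":0,"dz":0,"wx":0,"wy":0,"wz":0,"hand":0},{"dx":0,"dy":0,"dz":0,"wx":0,"wy":0,"wz":0,"hand":0}]';  python3 f.py;  python3 t.py|tail -2
```

```text
time: 12.02
eef_pos: [0.6201, 0.1696, 0.1594]
eef_rot: [-160.0, 0.0, 67.7]
ft_force: [0.3, -0.1, -0.8]
grip_width: 0.268
grasp_force: 58.8
tool force [-0.34  0.31  1.04] [0.26 0.37 0.46] 12.425
time: 13.05
eef_pos: [0.6193, 0.17, 0.1568]
eef_rot: [-160.0, -0.0, 67.7]
ft_force: [1.1, 0.7, 0.7]
grip_width: 0.269
grasp_force: 59.0
tool force [ 0.1   0.51 -1.14] [0.57 0.29 0.65] 13.45
-0.037 [0.62022819 0.16963281 0.15928956] shift cm [ 0.    0.02 -0.27]
-0.043 [0.61833091 0.17041481 0.1536514 ] shift cm [0.   0.02 0.33]
```

Contact is found: about 2.2 N, which puts the seat roughly 3 mm down. Three more millimetres should bring it to half travel.

```bash
python3 -m crank '[{"dx":0,"dy":0,"dz":0.1,"wx":0,"wy":0,"wz":0,"hand":0},{"dx":0,"dy":0,"dz":0.1,"wx":0,"wy":0,"wz":0,"hand":0},{"dx":0,"dy":0,"dz":0.1,"wx":0,"wy":0,"wz":0,"hand":0},{"dx":0,"dy":0,"dz":0,"wx":0,"wy":0,"wz":0,"hand":0},{"dx":0,"dy":0,"dz":0,"wx":0,"wy":0,"wz":0,"hand":0},{"dx":0,"dy":0,"dz":0,"wx":0,"wy":0,"wz":0,"hand":0}]'; python3 f.py; python3 f.py; python3 t.py|sed -n '1p;7p'; python3 look.py pics/press.png
```

```text
time: 14.2
eef_pos: [0.6183, 0.1704, 0.154]
eef_rot: [-160.0, -0.0, 67.7]
ft_force: [1.9, -0.1, 0.7]
grip_width: 0.268
grasp_force: 59.1
tool force [ 0.16  0.22 -1.89] [0.34 0.43 0.3 ] 14.6
tool force [ 0.08  0.73 -1.82] [0.47 0.65 0.42] 15.0
tool z vs -a in tool axes [ 8.92448463e-04 -4.59047884e-05  9.99999601e-01] rotvec needed deg [ 0.00263015  0.05113353 -0.        ]
-0.043 [0.61833091 0.17041481 0.1536514 ] shift cm [0.   0.01 0.02]
scene 448 161 crop origin 423 131
top 185 157 crop origin 160 127
```

View pics/press.png

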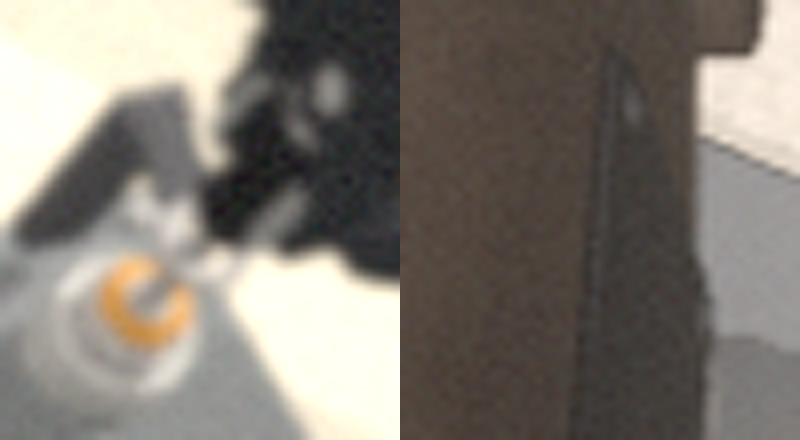

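The tip sits at about (150,295), in the middle of the amber ring whose centre is (146,302). The axial force is about 2.9 N, which is half travel, and the side force is negligible. Time 15 s. I'm handing it in.

```bash
python3 -c "
from rig import order
print(order.job_done())"
```

```text
the job is handed in; nothing more can be done
None
```

I handed the job in at about 15 s, with the gripper still holding the tester through the guide ring. Its tip rests near the middle of the stone, square to the top, pressing about 2.9 N (roughly half the seat's travel) with almost no side force; no verdict came back.

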